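Load the voltage regulator, lock it, and hold its mount against the spring stop

ROBOT

A 7-joint arm with a two-finger parallel gripper is mounted at the origin on the work surface. World frame = base frame: x ahead of the robot, y to its left, z up, the work surface at z = 0. Lengths are in m, angles in rad, forces in N, time in s.
With the tool pointing down it reaches from about 0.35 to 0.9 m from the base axis. Payload 8.1 kg.
Tool frame: the origin (TCP) lies between the finger pads; the fingertips stand 8 mm ahead of it and the grasp point (between the pads) lies 11 mm behind it (arm.tcp_to_tips is the distance from the TCP to the fingertips, in m); z points along the fingers, y is the line along which they close (so a half turn about z gives the same grasp; the last joint's range is limited). The gripper opens to 85 mm and grips with 20 to 120 N. Pads are 22 mm wide; open, the fingers measure 114 mm over their backs; the gripper's body (76 mm by 85 mm) begins 54 mm behind the grasp point. The pads swing forward as they close: fully open they stand 13 mm farther back than shut.
Start: joints at [-0.103, 0.434, 0.025, 1.573, -0.012, 1.134, -0.075], TCP at [0.625, -0, 0.239] pointing down, gripper open.
Joint ranges: [-2.62, 2.62], [-0.44, 2.09], [-1.27, 1.32], [0.08, 2.57], [-1.32, 4.46], [0.12, 2], [-2.74, 2.74]. Speed limits (rad/s): [2.22, 2.22, 3.01, 3.01, 3.14, 3.14, 3.14].

INTERFACE

Orientations are given as a unit quaternion [w, x, y, z].
In Python, from station import telemetry, cams, workorder, arm gives the robot as it stands. The module is installed in compiled form; this text tells all that it offers.
- The arm moves only by the shell command python3 -m pendant 'ROWS' [FORCE]. ROWS is text: rows parted by semicolons, each of 7 numbers parted by spaces: the shift along the world's x, y, z in units of 40 mm (1.0 is 40 mm), then the turn, a rotation vector about the world's x, y, z in units of 0.1 rad (1.0 is 0.1 rad), then the opening, from 0 (shut) to 1 (fully open). A call has 1 to 10 rows; each row shifts and turns the commanded pose from where the row before left it; what a row does not reach is not made up. A row lasts 1/12 s, in which the tool goes at most 41.7 mm and 7.16 degrees, less where a joint would pass 70% of its speed; a pose out of reach is approached as far as the arm can. A call with a number of a shift or a turn outside -1 to 1 is refused whole. A call with a gripper value outside its range is refused whole. The fingers move at their own pace and stop on an object; FORCE is the grip in N (left out, the last holds). Time passes only in rows, so rows that do not move let the fingers close. It gives the time, the measured TCP pose, the force, the opening and the grip force at its end, in the units of the state.
- telemetry.get_state(): the state, without advancing time (a new reading comes with each control period).
- cams.grab_frame(name): name is "scene" or "side" or "wrist"; returns a dict with "frame" (400x640x3 uint8, red, green, blue), "vfov" (degrees; the focal length in pixels is half the picture's height over the tangent of half this angle, whatever the lens; pixels are square), "cx", "cy" (the principal point, pixels), "R" (3x3) and "t" (3): a world point X has camera coordinates R X + t; the wrist camera has in their place "tool_from_camera" (4x4, takes a point from camera to tool coordinates, whose origin is the TCP and whose axes are the flange's). Camera axes: x right, y down, z forward; pixel columns grow to the right and rows downward; lengths in m; the calibration is good to about 2 mm. A picture is of the moment at which its call begins: read the wrist's pose just before it. There is no depth.
- workorder.job_done(): hands the job in; it is judged then, once.
The state is a dict: "t": time; "qpos": joint angles; "joint_vel": joint speeds; "effort": joint torques, N m; "tcp_pos": TCP position; "eef_rot": TCP orientation; "ft_force": force on the tool from outside, world axes, zero at the start; "torque": the same for the moment, N m; "opening": opening from 0.0 (shut) to 1.0 (fully open); "grasp_force": force on a finger pad.
Only numpy, scipy, OpenCV 4.12 (cv2) and the standard library are available. Lean on these libraries where they do the work, as an engineer would, in place of code of your own. Each camera call takes 0.05 s, during which the arm holds its last target. There are 200 camera calls.

TASK

Drop the black and blue regulator block fully home into the grey pocket of the aluminium mount in the jig and swing the red-knobbed lever fully shut over it. Then push the mount along the jig until its front is flat against the spring-loaded stop and the stop's black pointer stands in the green band of the gauge (never ram the stop to the end of its travel), hold it steady there for a couple of seconds so that I can screw the mount down, and finish while you are still pressing: do not let go or back off. Leave the other parts on the bench alone.

Things in the scene. Friction and masses are not known exactly. Their poses are not given: they have to be found in the camera images.
- regulator: Voltage regulator to be loaded: black plastic block 40 (x) x 30 (y) x 45 (z) mm with a blue band near its top and two brass contacts on top, 90 g; stands upright on the bench. Origin: centre of its underside, z up. It fits the pocket either way round (half turn).
- jig: Fixed jig: dark steel bed 340 (x) x 120 (y) x 12 mm on the bench, blue side rails (inner faces y +-40, tops at z 24, x -170 to 85), blue spring housing at the far end (x 130 to 156, top z 46). Origin: centre of the underside; x points along the channel to the stop. Gauge shelf on its -y side by the stop (y -59 to -85, top z 31): white, green, red strip along x.
- mount: Loose aluminium mount, about 0.5 kg, slides in the jig's channel (2 mm play each side). Base 155 x 76 x 6 mm, x -105 to +50. Origin: underside, below the pocket's centre, 12 mm above the bench; x points to the stop. Grey pocket block 60 x 54, top at z 20. Front wall x 42 to 50, 76 wide, 30 high. Lever post, diameter 11, at x 36. Yellow fin at the rear.
- pocket (a point): Centre of the pocket's floor, 6 mm above the mount's underside; axes as the mount. Pocket 43 (x) x 33 (y) mm, 14 mm deep, with small chamfers; the seated regulator's origin comes to this point and the block stands 31 mm out of the pocket.
- fin_top (a point): Centre of the top of the yellow fin at the mount's rear (x = -85, y = 0 in the mount): fin 30 long (mount x), 10 thick (mount y), its top 50 mm above the mount's underside, free from 6 mm above that underside up. Gripped across y from above it carries the push.
- mount_front (a point): Centre of the mount's flat front face, which goes against the stop; 20 mm above the mount's underside.
- stop_face (a point): Point on the flat face of the spring stop that the mount's front meets (x of the jig points into the stop); steel plate 74 wide, 34 high, lower edge 14 mm above the bench; this point 28 mm above the bench. Moves with the stop.
- stop (a joint): How far the spring stop is pushed in along the jig's +x, m: 0 at rest, end of travel 0.024. Spring 700 N/m with 3.5 N preload: about 9 N at 0.008 and 15 N at 0.016. The green band is 0.008 to 0.016; white is less, red is more. Black pointer, level with the stop's face, shows it on the gauge.
- lever (a joint): Angle of the locking lever, rad: 0 fully shut (bar along the mount's -x over the regulator's top), grows as it opens, swinging clockwise seen from above, towards the mount's +y; end at 2.1. Starts open between 1.6 and 2.1. Light friction hinge (0.02 N m), stays where it is left.
- lever_knob (a point): Centre of the red upright knob on the lever's end, a cylinder of diameter 12 and 20 mm tall standing on the bar; 70 mm above the mount's underside, 66 mm from the pivot. The steel bar below it is 12 wide and 6 thick, 54 to 60 mm above the mount's underside, 3 mm above a fully seated regulator.
- lever_pivot (a point): Point on the lever's vertical hinge axis, at the height of the knob's centre.
- coil: Bystander, loose, to be left alone: orange ignition coil block 50 x 36 x 40 with a black cylindrical neck on top, 68 tall in all (mm). Origin: underside, centre.
- piston: Bystander, loose, to be left alone: bare aluminium piston standing upright, diameter 57, 48 tall (mm). Origin: underside, centre.
- barrel: Bystander, loose, to be left alone: dark finned engine cylinder standing upright, diameter 96, 85 tall (mm). Origin: underside, centre.
- spray: Bystander, loose, to be left alone: red spray can standing upright, diameter 60, 190 tall (mm). Origin: underside, centre.
- hammer: Bystander, loose, to be left alone: hammer lying on the bench. Origin: underside, mid-tool.
- spanner: Bystander, loose, to be left alone: steel spanner lying on the bench. Origin: underside, mid-tool.
- bearing: Bystander, loose, to be left alone: steel ring bearing lying flat, diameter 60, 16 tall (mm). Origin: underside, centre.
Things that resemble listed ones, but are neither listed nor needed, are in the scene too. What is shaped like the mount but orange is not meant.

How it is judged:
By the outcome, as a careful person would: the job done as asked, in the order asked, and still so for the second after the job is handed in, while the arm keeps its last pose, push and grip.
It also fails if it takes over 72 s, if anything falls off the work surface, if the arm or the gripper's body presses on something with over 40 N, if the wrist force passes 120 N, or if a joint passes its speed limit or range.

## Working session

There is one attempt and no reset: what is moved stays moved. The work goes in short steps, Python scripts to look and compute and a shell command to move; the robot and the scene stay as the last step left them, time stands still between calls to the robot, and variables do not carry over. Pictures are saved under pics/ and viewed, at most 10 in all, crops included, and the job is handed in when it is done.

```bash
mkdir -p pics
cat > h.py <<'E'
import numpy as np, cv2, pickle
from station import telemetry, cams, workorder, arm
from scipy.spatial.transform import Rotation as Ro
def shot(name,fn):
    s=telemetry.get_state(); d=cams.grab_frame(name)
    f=(d["frame"].shape[0]/2)/np.tan(np.radians(d["vfov"])/2)
    if name=="wrist":
        q=s["eef_rot"]; T=np.eye(4); T[:3,:3]=Ro.from_quat([q[1],q[2],q[3],q[0]]).as_matrix(); T[:3,3]=s["tcp_pos"]
        C=np.linalg.inv(T@np.array(d["tool_from_camera"])); R,t=C[:3,:3],C[:3,3]
    else: R,t=np.array(d["R"]),np.array(d["t"])
    c=dict(f=f,cx=d["cx"],cy=d["cy"],R=R,t=t,img=d["frame"])
    pickle.dump(c,open(fn+".pkl","wb")); cv2.imwrite(f"pics/{fn}.png",d["frame"][:,:,::-1]); return c
def load(fn): return pickle.load(open(fn+".pkl","rb"))
def proj(c,X):
    p=np.atleast_2d(X)@c["R"].T+c["t"]; return np.c_[c["f"]*p[:,0]/p[:,2]+c["cx"],c["f"]*p[:,1]/p[:,2]+c["cy"]]
def atz(c,u,v,z):
    d=c["R"].T@np.array([(u-c["cx"])/c["f"],(v-c["cy"])/c["f"],1]); o=-c["R"].T@c["t"]; return o+d*(z-o[2])/d[2]
def crop(fn,out,x0,y0,x1,y1,k):
    cv2.imwrite(f"pics/{out}.png",cv2.resize(load(fn)["img"][y0:y1,x0:x1,::-1],None,fx=k,fy=k,interpolation=cv2.INTER_CUBIC))
E
python3 - <<'E'
from h import *
a=shot("scene","s0");b=shot("side","d0")
for c in(a,b):print(c["f"],c["cx"],c["cy"],-c["R"].T@c["t"],c["R"][2])
cv2.imwrite("pics/both.png",np.vstack([a["img"],b["img"]])[:,:,::-1][:,:,:].copy() if 0 else cv2.resize(np.vstack([a["img"],b["img"]])[:,:,::-1],(480,600)))
E
```

```text
397.447225892513 322.85979469941753 199.7720838449891 [ 1.07208724 -0.47959347  1.09359667] [-0.43060798  0.38539643 -0.81611663]
420.0709818778822 323.5066156651668 199.96373361949088 [-0.09032905  0.89034333  0.88811352] [ 0.4581065  -0.66785122 -0.58661161]
```

View pics/s0.png

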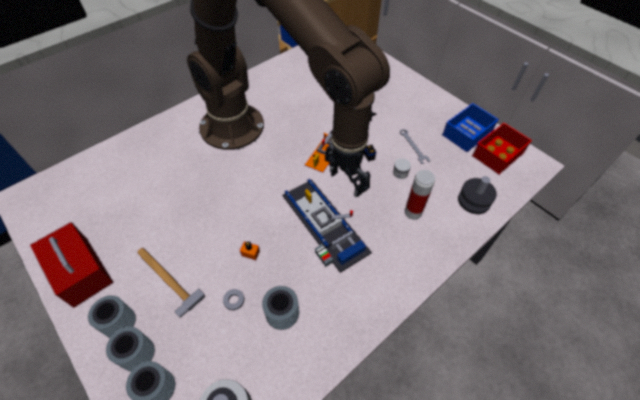

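View pics/d0.png

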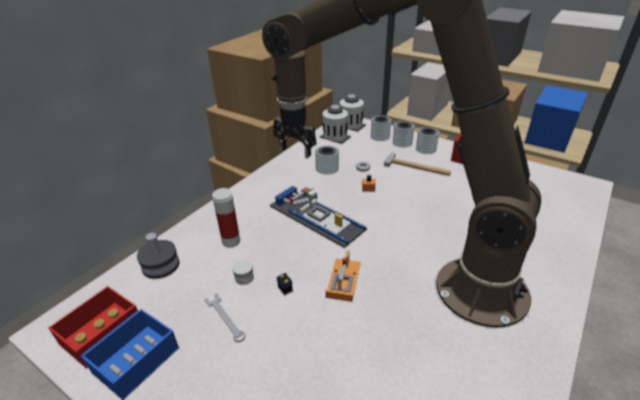

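Scene view: the jig with the aluminium mount is at (325,225), its yellow fin at (310,195), the red knob at (350,213), and the orange decoy is at (320,152). Side view: the jig is at (318,217), and a black and blue block, the only regulator candidate, is at (285,283). I'm enlarging both views to confirm the regulator and read off points.

Run:
```python
from h import *
a=load("s0")["img"][172:278,272:382,::-1]; b=load("d0")["img"][180:300,258:378,::-1]
A=cv2.resize(a,(400,385),interpolation=cv2.INTER_CUBIC);
B=cv2.resize(b,(400,400),interpolation=cv2.INTER_CUBIC)
o=np.zeros((400,800,3),np.uint8);o[:385,:400]=A;o[:,400:]=B;cv2.imwrite("pics/c1.png",o)
c=load("d0")
print(atz(c,285,290,0),atz(c,285,276,.045))
s=load("s0");print(atz(s,350,213,.082),atz(c,301,190,.082))
```

```text
[0.45632655 0.29241137 0.        ] [0.45984469 0.28273913 0.045     ]
[0.62957846 0.02835132 0.082     ] [ 0.63555208 -0.03438489  0.082     ]
```

View pics/c1.png

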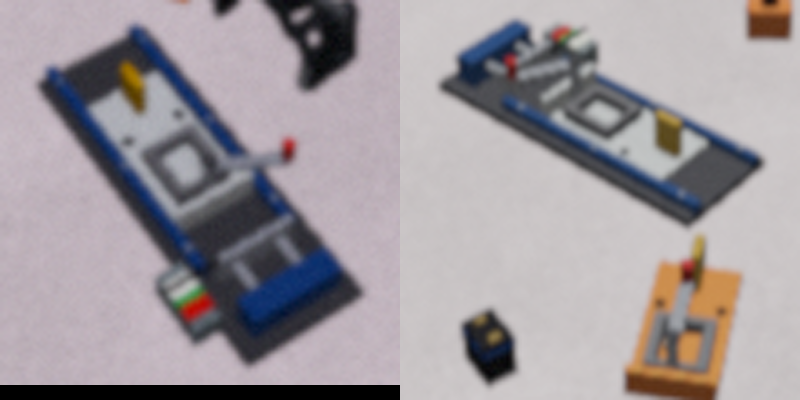

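The crops confirm it. The regulator is the black block with a blue band and brass contacts at side crop (488,345). The mount to use is the aluminium one in the jig, and the orange one is the decoy. Next I fit the poses with both cameras and take a wrist picture.

```bash
cat > fit.py <<'E'
from h import *
from scipy.optimize import least_squares
a,b=load("s0"),load("d0")
S=lambda u,v:(272+u/3.636,172+v/3.632); D=lambda u,v:(258+(u-400)/3.3333,180+v/3.3333)
J=[(a,S(40,85),(-.17,-.06,.012)),(a,S(250,362),(.17,-.06,.012)),(a,S(362,293),(.17,.06,.012)),
(b,D(763,160),(-.17,-.06,.012)),(b,D(690,218),(-.17,.06,.012)),(b,D(440,83),(.17,.06,.012))]
M=[(a,S(183,125),(-.03,.027,.032)),(a,S(145,158),(-.03,-.027,.032)),(a,S(185,203),(.03,-.027,.032)),
(b,D(565,112),(.03,.027,.032)),(b,D(613,137),(-.03,.027,.032)),(b,D(641,102),(-.03,-.027,.032)),(b,D(592,84),(.03,-.027,.032))]
def tf(p,X):
    c,s=np.cos(p[2]),np.sin(p[2]); X=np.array(X); return np.array([p[0]+c*X[0]-s*X[1],p[1]+s*X[0]+c*X[1],X[2]])
def r(p):
    o=[proj(c,tf(p,X))[0]-uv for c,uv,X in J]
    o+=[proj(c,tf(p,np.add(X,(p[3],0,0))))[0]-uv for c,uv,X in M]
    return np.ravel(o)
if __name__=="__main__":
    best=min((least_squares(r,[.62,0,y,-.03],loss="soft_l1") for y in np.arange(-3,3,.5)),key=lambda q:q.cost)
    print("jig x y yaw, mount dx",best.x); print(best.fun.reshape(-1,2).round(1).tolist())
    p=best.x
    for n,X in dict(pocket=(0,0,.018),fin=(-.085,0,.062),pivot=(.036,0,.082)).items(): print(n,tf(p,np.add(X,(p[3],0,0))))
    print("knob",atz(a,*S(289,149),.082),atz(b,*D(511,66),.082))
    c=b
    for u,v,z in((488,320,.045),(488,382,0),(462,322,.045),(490,341,.045),(514,336,.045),(482,310,.045)):print(atz(b,*D(u,v),z).round(4))
    shot("wrist","w0"); print(telemetry.get_state()["eef_rot"])
E
python3 fit.py
```

```text
jig x y yaw, mount dx [ 0.56900008 -0.02231079 -0.11157553 -0.01021012]
[[-2.4, -0.6], [-0.5, -0.1], [0.4, -1.5], [0.1, -2.1], [-0.5, -0.2], [-1.9, -0.7], [1.6, -0.7], [-1.8, -1.9], [-2.1, -1.1], [-1.7, -2.1], [-2.5, -2.6], [-0.4, 0.1], [0.8, -1.2]]
pocket [ 0.55885345 -0.02117396  0.018     ]
fin [ 0.47438199 -0.0117097   0.062     ]
pivot [ 0.5946296  -0.02518235  0.082     ]
knob [0.63259687 0.0317188  0.082     ] [0.62894836 0.02845511 0.082     ]
[0.4612 0.2836 0.045 ]
[0.4474 0.3065 0.    ]
[0.4779 0.297  0.045 ]
[0.4455 0.3011 0.045 ]
[0.4325 0.2862 0.045 ]
[0.4724 0.2774 0.045 ]
[-3.96005372e-04  7.07130029e-01  7.07083268e-01 -4.65947925e-04]
```

View pics/w0.png

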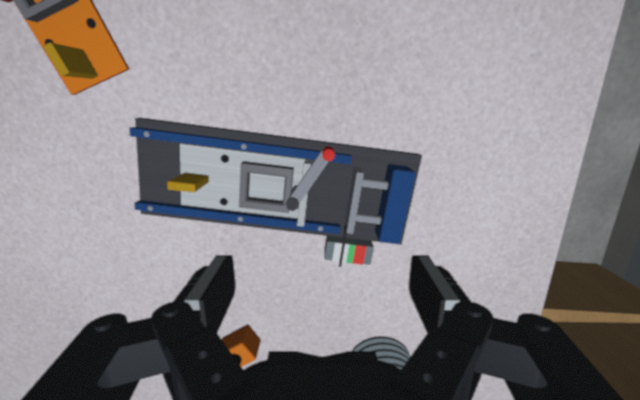

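The wrist view shows the jig clearly. Bed corners are at (137,118), (420,155) and (402,243). Pocket block corners are at (243,163), (295,168), (291,210) and (239,205). The fin top is at (188,182), the knob at (329,155), the pivot at (292,203), and the pointer in white at (341,253). I refine with these and move above the regulator.

```bash
cat > fit2.py <<'E'
from fit import *
w=load("w0")
JW=[((137,118),(-.17,.06,.012)),((420,155),(.17,.06,.012)),((402,243),(.17,-.06,.012))]
MW=[((243,163),(-.03,.027,.032)),((295,168),(.03,.027,.032)),((291,210),(.03,-.027,.032)),((239,205),(-.03,-.027,.032)),((292,203),(.036,0,.072)),]
def r2(p):
    return np.ravel([proj(w,tf(p,X))[0]-uv for uv,X in JW]+[proj(w,tf(p,np.add(X,(p[3],0,0))))[0]-uv for uv,X in MW])
if __name__=="__main__":
    q=least_squares(r2,[.569,-.022,-.11,-.01]);p=q.x
    print(p,q.fun.reshape(-1,2).round(1).tolist())
    print("cam",-w["R"].T@w["t"],w["R"][2])
    for n,X in dict(pocket=(0,0,.018),fin=(-.085,0,.062),pivot=(.036,0,.082)).items(): print(n,tf(p,np.add(X,(p[3],0,0))))
    print("fin meas",atz(w,188,182,.062),"knob",atz(w,329,154,.092))
E
python3 fit2.py; python3 -m pendant '-.5 .75 0 0 0 0 1;-.5 .75 0 0 0 0 1;-.5 .75 0 0 0 0 1;-.5 .75 0 0 0 0 1;-.5 .75 0 0 0 0 1;-.5 .75 0 0 0 0 1;-.5 .75 0 0 0 0 1;-.25 .5 0 0 0 0 1;0 0 0 0 0 0 1;0 0 0 0 0 0 1'
python3 -c 'from h import *;shot("wrist","w1")'
```

```text
[ 0.56867686 -0.0195271  -0.12685715 -0.00962528] [[-2.8, -1.4], [3.1, -1.3], [0.2, 0.9], [-1.2, -0.9], [-0.8, 0.7], [-1.2, 2.4], [0.7, 1.5], [2.0, -0.4]]
cam [0.62451245 0.07878448 0.37269112] [-0.00189793 -0.3072417  -0.95162962]
pocket [ 0.55912892 -0.01830933  0.018     ]
fin [ 0.47481195 -0.00755537  0.062     ]
pivot [ 0.59483964 -0.02286395  0.082     ]
fin meas [ 0.4820376  -0.00319957  0.062     ] knob [0.63076768 0.0316077  0.092     ]
t: 0.98
tcp_pos: [0.4742, 0.2312, 0.2392]
eef_rot: [-0.0, 0.706, 0.708, -0.0]
ft_force: [0.9, -0.3, 0.0]
opening: 1.001
grasp_force: 0.0
```

View pics/w1.png

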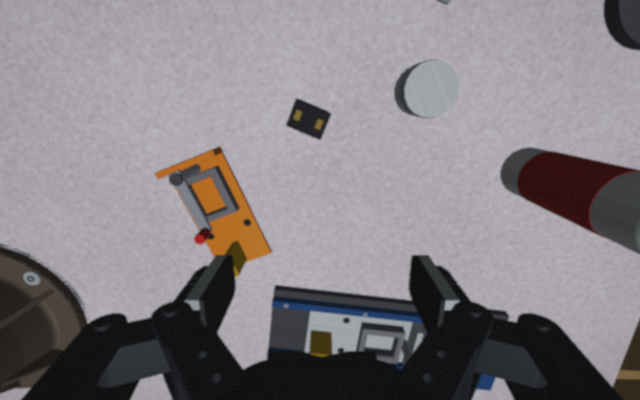

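The regulator's top is centred at (309,118) with corners (297,99), (330,112), (321,138) and (288,125). It stands clear of the piston and the orange decoy.

Run:
```python
from h import *
w=load("w1");P=np.array([atz(w,u,v,.045)[:2] for u,v in((297,99),(330,112),(321,138),(288,125))])
print(P.round(4),P.mean(0)); d=np.diff(np.r_[P,P[:1]],axis=0)
print(np.linalg.norm(d,axis=1),np.degrees(np.arctan2(d[:,1],d[:,0])))
print(telemetry.get_state()["qpos"])
```

```text
[[0.448  0.3117]
 [0.4821 0.2989]
 [0.4728 0.2721]
 [0.4379 0.2856]] [0.46019801 0.29210284]
[0.0364761  0.02839521 0.03742485 0.02802611] [ -20.53665272 -109.20001666  158.90788303   68.88144658]
[-0.48704353  0.28208358 -0.08230114  1.80370255  0.02681013  1.05718485
 -0.57865251]
```

```bash
python3 -m pendant '-.03 .13 -.17 0 0 1 1;-.03 .13 -.17 0 0 1 1;-.03 .13 -.17 0 0 1 1;-.03 .13 -.17 0 0 1 1;-.03 .13 -.17 0 0 1 1;-.03 .13 -.17 0 0 1 1;-.03 .13 -.17 0 0 1 1;-.03 .13 -.17 0 0 1 1;-.03 .13 -.17 0 0 1 1;-.03 .13 -.17 0 0 1 1' >/dev/null;  python3 -m pendant '-.03 .11 -.2 0 0 1 1;-.03 .11 -.2 0 0 1 1;0 0 0 0 0 .13 1;0 0 0 0 0 0 1;0 0 0 0 0 0 1'
python3 - <<'E'
from h import *
w=shot("wrist","w2")
s=telemetry.get_state();q=s["eef_rot"];M=Ro.from_quat([q[1],q[2],q[3],q[0]]).as_matrix()
print("closing axis deg",np.degrees(np.arctan2(M[1,1],M[0,1])),s["qpos"].round(2) if hasattr(s["qpos"],"round") else s["qpos"])
E
```

```text
t: 2.28
tcp_pos: [0.4614, 0.2897, 0.1555]
eef_rot: [0.0, 0.18, 0.984, -0.0]
ft_force: [-0.5, -0.2, -0.5]
opening: 0.999
grasp_force: 0.0
closing axis deg 69.25245025777967 [-0.4   0.42 -0.34  1.85  0.18  0.9   0.38]
```

View pics/w2.png

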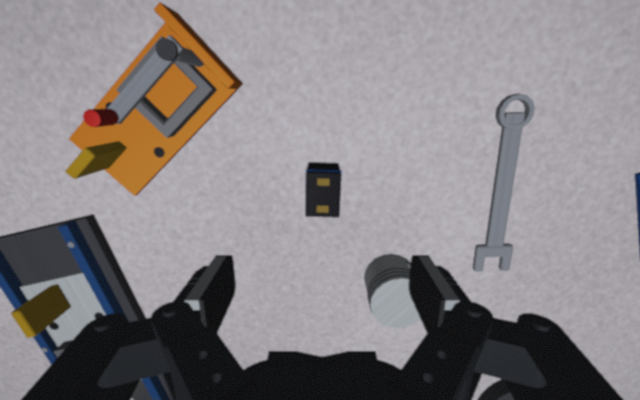

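The top face of the block spans (306,171) to (340,216), on the fingers' midline. The piston at (395,290) needs a clearance check.

Run:
```python
from h import *
w=load("w2");P=np.array([atz(w,u,v,.045)[:2] for u,v in((306,171),(340,172),(340,216),(306,216))])
print(P.round(4),P.mean(0)); d=np.diff(np.r_[P,P[:1]],axis=0)
print(np.linalg.norm(d,axis=1),np.degrees(np.arctan2(d[:,1],d[:,0])))
s=telemetry.get_state();q=s["eef_rot"];M=Ro.from_quat([q[1],q[2],q[3],q[0]]).as_matrix();tc=np.array(s["tcp_pos"])
print("in tool",[(M.T@(np.r_[p,.045]-tc)).round(4).tolist() for p in (*P,P.mean(0))])
for n,(u,v) in dict(w1=(434,90),w2=(396,301)).items():
    p=atz(load(n),u,v,.048);print("piston",n,p,(M.T@(p-tc)).round(3))
```

```text
[[0.4344 0.286 ]
 [0.4452 0.3119]
 [0.4819 0.2988]
 [0.4714 0.2712]] [0.45821661 0.29197031]
[0.02808522 0.03894041 0.02943209 0.03977839] [  67.45380129  -19.74920301 -110.83219696  158.26978474]
in tool [[0.0239, -0.0133, 0.1107], [0.023, 0.0148, 0.1107], [-0.0159, 0.0155, 0.1107], [-0.0159, -0.014, 0.1107], [0.0038, 0.0007, 0.1107]]
piston w1 [0.58708867 0.32076633 0.048     ] [-0.107  0.073  0.108]
piston w2 [0.58023797 0.31931428 0.048     ] [-0.101  0.07   0.108]
```

```bash
python3 -m pendant '-.08 .06 -.5 0 0 0 1;0 0 -.7 0 0 0 1;0 0 -.7 0 0 0 1;0 0 -.7 0 0 0 1;0 0 -.4 0 0 0 1;0 0 -.27 0 0 0 1;0 0 0 0 0 0 1;0 0 0 0 0 0 1' && python3 -m pendant '0 0 0 0 0 0 .6;0 0 0 0 0 0 .5;0 0 0 0 0 0 .4;0 0 0 0 0 0 .2;0 0 0 0 0 0 .2;0 0 0 0 0 0 .2;0 0 0 0 0 0 .2;0 0 0 0 0 0 .2;0 0 0 0 0 0 .2' 40; python3 -c 'from h import *; print(arm.tcp_to_tips)'
```

```text
t: 3.0
tcp_pos: [0.4578, 0.2932, 0.025]
eef_rot: [0.0, 0.178, 0.984, -0.0]
ft_force: [-0.2, 0.4, 0.6]
opening: 1.0
grasp_force: 0.0
t: 3.75
tcp_pos: [0.4578, 0.2933, 0.0253]
eef_rot: [0.0, 0.178, 0.984, 0.0]
ft_force: [-0.5, -1.3, 6.4]
opening: 0.342
grasp_force: 39.6
0.008
```

```bash
python3 -m pendant '0 0 .5 0 0 0 .2;0 0 .8 0 0 0 .2;0 0 .9 0 0 0 .2;0 0 .9 0 0 0 .2;0 0 .8 0 0 0 .2' && python3 -m pendant '.2 -.6 0 0 0 .24 .2;.25 -.8 0 0 0 .24 .2;.25 -.8 0 0 0 .24 .2;.25 -.8 0 0 0 .24 .2;.25 -.8 0 0 0 .24 .2;.25 -.8 0 0 0 .24 .2;.25 -.8 0 0 0 .24 .2;.25 -.8 0 0 0 .24 .2;.25 -.8 0 0 0 .24 .2;.25 -.7 0 0 0 .24 .2' && python3 -m pendant '0 0 0 0 0 0 .2;0 0 0 0 0 0 .2;0 0 0 0 0 0 .2'
python3 - <<'E'
from h import *
w=shot("wrist","w3")
s=telemetry.get_state();q=s["eef_rot"];M=Ro.from_quat([q[1],q[2],q[3],q[0]]).as_matrix()
print("closing axis deg",np.degrees(np.arctan2(M[1,1],M[0,1])))
E
```

```text
t: 4.17
tcp_pos: [0.4572, 0.2932, 0.1828]
eef_rot: [0.0, 0.178, 0.984, 0.0]
ft_force: [1.3, 1.1, -1.0]
opening: 0.348
grasp_force: 39.7
t: 5.0
tcp_pos: [0.5554, -0.0174, 0.1806]
eef_rot: [-0.0, 0.059, 0.998, -0.0]
ft_force: [-0.1, -0.2, -0.9]
opening: 0.344
grasp_force: 39.8
t: 5.25
tcp_pos: [0.5551, -0.0143, 0.1805]
eef_rot: [-0.0, 0.059, 0.998, 0.0]
ft_force: [-0.7, 0.5, -1.0]
opening: 0.345
grasp_force: 39.8
closing axis deg 83.3055787368356
```

View pics/w3.png

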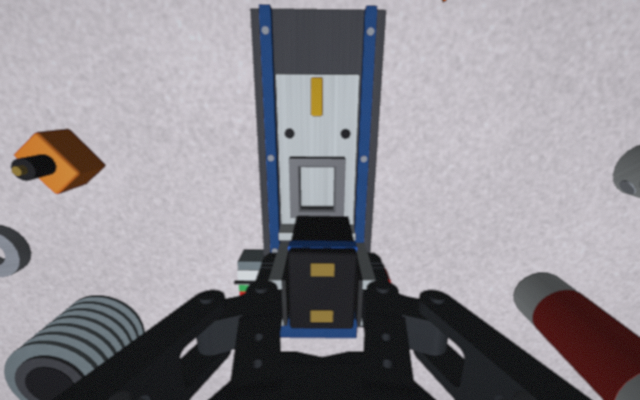

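The rear of the jig is in view. The pocket's outer block spans (290,157) to (344,217), with the opening from (300,167) to (335,208). The fin top spans (311,78) to (322,115), and the bed's rear corners are (251,10) and (385,10). The held block's top spans (286,250) to (356,328) and is square in the fingers.

```bash
cp pics/w3.png /dev/null
python3 - <<'E'
from h import *
crop("w3","c3",240,0,400,340,1) if 0 else None
im=load("w3")["img"][:,:,::-1]
A=cv2.resize(im[60:230,270:365],None,fx=3.5,fy=3.5,interpolation=cv2.INTER_CUBIC);B=cv2.resize(im[205:345,265:375],None,fx=4,fy=4,interpolation=cv2.INTER_CUBIC)
o=np.zeros((600,800,3),np.uint8);o[:A.shape[0],:A.shape[1]]=A;o[:B.shape[0],340:340+B.shape[1]]=B;cv2.imwrite("pics/c3.png",o)
E
```

```text
(no output)
```

View pics/c3.png

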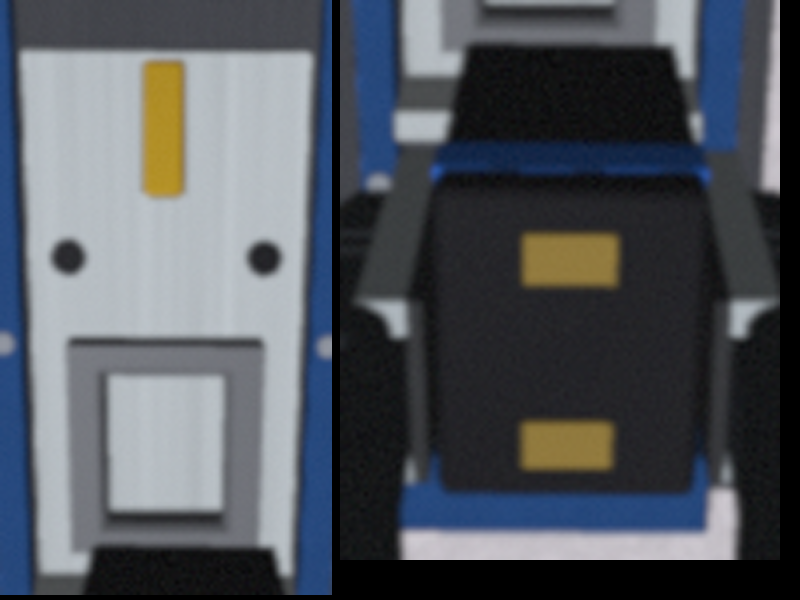

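```bash
cat > m3.py <<'E'
from h import *
w=load("w3")
L=lambda u,v:(270+u/3.5,60+v/3.5); Rr=lambda u,v:(265+(u-340)/4,205+v/4)
tc=np.array([.5551,-.0143,.1805]);M=Ro.from_quat([.059,.998,0,0]).as_matrix()
def rep(n,pts,z):
    P=np.array([atz(w,*p,z) for p in pts]);print(n,(P.mean(0)).round(4),"sizes",np.linalg.norm(np.diff(np.r_[P,P[:1]],axis=0),axis=1).round(4),"ang",[round(float(np.degrees(np.arctan2(*(b-a)[1::-1]))),1) for a,b in zip(P,np.roll(P,-1,0))]);return P
rep("rim",[L(98,372),L(229,372),L(228,530),L(101,530)],.032)
rep("outer",[L(68,343),L(263,343),L(258,550),L(73,550)],.032)
rep("fin",[L(143,62),L(184,62),L(183,195),L(143,195)],.062)
rep("bed rear",[(251,10),(385,10)],.012)
rep("block bottom -x edge",[Rr(466,46),Rr(674,46)],.1552)
rep("block top",[Rr(436,178),Rr(706,178),Rr(692,491),Rr(443,491)],.2002)
rep("contacts",[Rr(570,260),Rr(566,445)],.2002)
E
python3 m3.py
```

```text
rim [ 0.5573 -0.0192  0.032 ] sizes [0.0355 0.0456 0.0361 0.0456] ang [83.2, -6.4, -96.8, 172.9]
outer [ 0.5564 -0.0187  0.032 ] sizes [0.0524 0.0597 0.0529 0.0596] ang [83.2, -6.8, -96.8, 172.7]
fin [ 0.4732 -0.0085  0.062 ] sizes [0.0091 0.0285 0.0092 0.0285] ang [83.2, -7.2, -96.8, 172.6]
bed rear [0.4011 0.0009 0.012 ] sizes [0.1172 0.1172] ang [83.2, -96.8]
block bottom -x edge [ 0.5382 -0.012   0.1552] sizes [0.0293 0.0293] ang [83.2, -96.8]
block top [ 0.5554 -0.0143  0.2002] sizes [0.0284 0.0401 0.0287 0.0401] ang [83.2, -7.1, -96.9, 172.5]
contacts [ 0.5571 -0.0146  0.2002] sizes [0.0239 0.0239] ang [-7.8, 172.2]
```

```bash
python3 -m pendant '.01 -.11 -.5 0 0 0 .2;0 0 -.7 0 0 0 .2;0 0 -.7 0 0 0 .2;0 0 -.6 0 0 0 .2;0 0 -.3 0 0 0 .2;0 0 0 0 0 0 .2;0 0 0 0 0 0 .2;0 0 0 0 0 0 .2'; python3 -c '
from h import *
w=shot("wrist","w4");shot("scene","s4");shot("side","d4")
im=w["img"][100:345,240:400,::-1];cv2.imwrite("pics/c4.png",cv2.resize(im,None,fx=2.4,fy=2.4,interpolation=cv2.INTER_CUBIC))'
```

```text
t: 5.97
tcp_pos: [0.5565, -0.0182, 0.0696]
eef_rot: [0.001, 0.058, 0.998, 0.0]
ft_force: [0.3, 0.6, -1.2]
opening: 0.344
grasp_force: 39.7
```

View pics/c4.png

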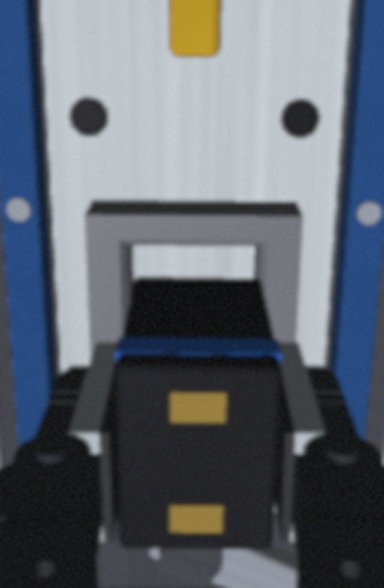

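Run:
```python
from h import *
w=load("w4");C=lambda u,v:(240+u/2.4,100+v/2.4)
y=np.radians(-6.8);ex=np.array([np.cos(y),np.sin(y)]);ey=np.array([-ex[1],ex[0]])
def g(n,a,b,z,off):
    A,B=atz(w,*C(*a),z)[:2],atz(w,*C(*b),z)[:2];m=(A+B)/2+off*ex;print(n,m.round(4),"w",np.linalg.norm(A-B).round(4),"jig",(m@ex).round(4),(m@ey).round(4))
g("outer",(88,213),(300,213),.032,.03)
g("rim",(121,242),(267,242),.032,.0215)
g("fin",(169,55),(219,55),.062,.07)
g("holes",(89,117),(300,117),.018,0)
g("block bottom",(130,282),(267,282),.0443,.02)
g("block top",(118,355),(281,355),.0893,.02)
g("contacts",(198,408),(196,519),.0893,0)
```

```text
outer [ 0.5567 -0.0189] w 0.0521 jig 0.555 0.0472
rim [ 0.5557 -0.0187] w 0.0364 jig 0.554 0.0472
fin [ 0.5568 -0.0189] w 0.0095 jig 0.5551 0.0472
holes [ 0.5057 -0.0127] w 0.0538 jig 0.5036 0.0473
block bottom [ 0.5602 -0.0182] w 0.0323 jig 0.5584 0.0483
block top [ 0.556  -0.0177] w 0.0285 jig 0.5542 0.0482
contacts [ 0.5585 -0.0184] w 0.024 jig 0.5568 0.0478
```

```bash
python3 -m pendant '-.03 -.02 -.1 0 0 0 .2;0 0 -.1 0 0 0 .2;0 0 -.1 0 0 0 .2;0 0 -.05 0 0 0 .2;0 0 -.05 0 0 0 .2;0 0 0 0 0 0 .2;0 0 0 0 0 0 .2'
```

```text
t: 6.7
tcp_pos: [0.5545, -0.02, 0.0524]
eef_rot: [-0.0, 0.059, 0.998, 0.0]
ft_force: [-0.4, 0.5, -1.7]
opening: 0.343
grasp_force: 39.7
```

It is 5 mm below the rim with no contact force, so the block is entering the pocket.

```bash
python3 -m pendant '0 0 -.05 0 0 0 .2;0 0 -.05 0 0 0 .2;0 0 -.05 0 0 0 .2;0 0 -.05 0 0 0 .2;0 0 0 0 0 0 .2;0 0 0 0 0 0 .2'
```

```text
t: 7.2
tcp_pos: [0.5545, -0.02, 0.0444]
eef_rot: [-0.0, 0.059, 0.998, -0.0]
ft_force: [0.3, -0.2, -0.8]
opening: 0.342
grasp_force: 39.7
```

```bash
python3 -m pendant '0 0 -.04 0 0 0 .2;0 0 -.04 0 0 0 .2;0 0 0 0 0 0 .2;0 0 0 0 0 0 .2'
```

```text
t: 7.53
tcp_pos: [0.5549, -0.02, 0.0433]
eef_rot: [0.001, 0.059, 0.998, -0.0]
ft_force: [-7.5, -1.0, 23.9]
opening: 0.339
grasp_force: 42.7
```

Contact came exactly at the expected height of 0.0433, so the block is on the pocket floor. I relieve the force, release, rise and go to the knob.

```bash
python3 -m pendant '0 0 .04 0 0 0 .2;0 0 0 0 0 0 .4;0 0 0 0 0 0 .7;0 0 0 0 0 0 .7;0 0 0 0 0 0 .7;0 0 0 0 0 0 .7;0 0 .4 0 0 0 .7;0 0 .7 0 0 0 .7;0 0 .7 0 0 0 .7;0 0 .6 0 0 0 .7' && python3 -m pendant '.4 .3 0 0 0 0 .7;.5 .35 0 0 0 0 .7;.5 .35 0 0 0 0 .7;.45 .28 0 0 0 0 .7;0 0 0 0 0 0 .7;0 0 0 0 0 0 .7'
python3 - <<'E'
from h import *
shot("scene","s5");shot("side","d5");w=shot("wrist","w5")
a=load("s5")["img"][172:278,272:382,::-1];b=w["img"][:,:,::-1]
o=np.zeros((400,800,3),np.uint8);o[:,:400]=cv2.resize(a,(400,400),interpolation=cv2.INTER_CUBIC);o[:,400:]=b[:,120:520];cv2.imwrite("pics/c5.png",o)
E
```

```text
t: 8.37
tcp_pos: [0.5546, -0.0199, 0.1403]
eef_rot: [-0.0, 0.059, 0.998, 0.0]
ft_force: [0.1, -0.6, 0.5]
opening: 0.695
grasp_force: 0.0
t: 8.87
tcp_pos: [0.6289, 0.0321, 0.1383]
eef_rot: [-0.0, 0.058, 0.998, 0.0]
ft_force: [1.0, 0.0, -0.6]
opening: 0.701
grasp_force: 0.0
```

View pics/c5.png

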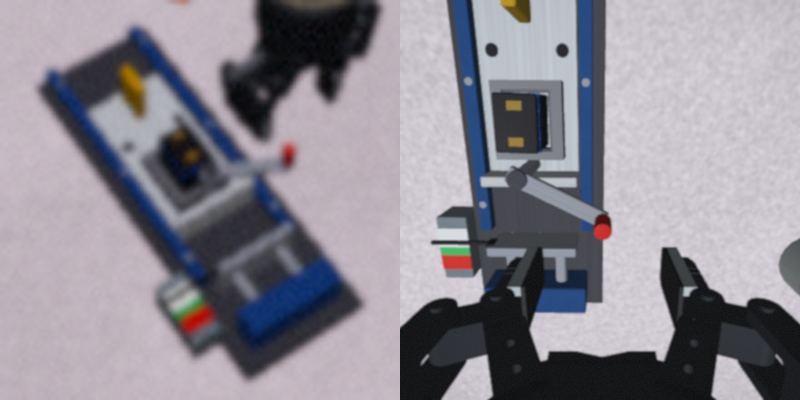

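The block sits in the pocket. The knob's top is at wrist pixel (322,231), the pivot at (236,180), and the pointer is in white. That was my last picture, so I work numerically from here.

Run:
```python
from h import *
w=load("w5");k=atz(w,322,231,.092);p=atz(w,236,180,.072);print(k,p,np.linalg.norm((k-p)[:2]))
P=[atz(w,u-280,v,.063)[:2] for u,v in((495,93),(539,95),(537,152),(496,151))];print("reg top",np.mean(P,0),[np.linalg.norm(P[i]-P[i-1]).round(4) for i in range(4)])
v=(k-p)[:2];th=np.arctan2(v[1],v[0])+.1187;print("lever",np.pi-th)
# block outer edges
```

```text
[0.629121   0.03046775 0.092     ] [ 0.5933604  -0.02439429  0.072     ] 0.06548789226422237
reg top [ 0.55689405 -0.01874555] [np.float64(0.0381), np.float64(0.0287), np.float64(0.0376), np.float64(0.0284)]
lever 2.0297553152067103
```

```bash
python3 -m pendant '0 -.04 -.5 0 0 0 .7;0 0 -.6 0 0 0 .7;0 0 -.26 0 0 0 .7;0 0 0 0 0 0 .6;0 0 0 0 0 0 .45;0 0 0 0 0 0 .3;0 0 0 0 0 0 .2;0 0 0 0 0 0 .1;0 0 0 0 0 0 .1;0 0 0 0 0 0 .1' 20
python3 -m pendant '0 0 0 0 0 0 .1;0 0 0 0 0 0 .1'
python3 - <<'E'
import numpy as np
th=np.linspace(2.03,0,11);y=-.1187;a=-np.array([np.cos(th),-np.sin(th)]).T*.066
R=np.array([[np.cos(y),-np.sin(y)],[np.sin(y),np.cos(y)]])
print((np.diff(a@R.T,axis=0)/.04).round(2).tolist(),(a@R.T)[[0,-1]])
E
```

```text
t: 9.85
tcp_pos: [0.6295, 0.0298, 0.0857]
eef_rot: [0.001, 0.059, 0.998, 0.0]
ft_force: [-0.3, 0.2, 7.1]
opening: 0.125
grasp_force: 20.9
t: 10.02
tcp_pos: [0.6295, 0.0299, 0.0857]
eef_rot: [0.001, 0.059, 0.998, 0.0]
ft_force: [0.8, 0.4, 6.4]
opening: 0.121
grasp_force: 20.9
[[-0.3, 0.15], [-0.32, 0.09], [-0.33, 0.02], [-0.33, -0.04], [-0.32, -0.11], [-0.29, -0.17], [-0.25, -0.23], [-0.2, -0.27], [-0.14, -0.3], [-0.07, -0.33]] [[ 0.03605377  0.05528224]
 [-0.06553559  0.00781582]]
```

```bash
python3 -m pendant '0 0 .05 0 0 0 .1;-.3 .15 0 0 0 0 .1;-.32 .09 0 0 0 0 .1;-.33 .02 0 0 0 0 .1;-.33 -.04 0 0 0 0 .1;-.32 -.11 0 0 0 0 .1;0 0 0 0 0 0 .1' && python3 -m pendant '-.29 -.17 0 0 0 0 .1;-.25 -.23 0 0 0 0 .1;-.2 -.27 0 0 0 0 .1;-.14 -.3 0 0 0 0 .1;-.07 -.33 0 0 0 0 .1;0 0 0 0 0 0 .1;0 0 0 0 0 0 .1'
```

```text
t: 10.6
tcp_pos: [0.5627, 0.0381, 0.0874]
eef_rot: [-0.0, 0.057, 0.998, 0.002]
ft_force: [-2.4, 11.5, 4.1]
opening: 0.128
grasp_force: 21.0
t: 11.18
tcp_pos: [0.5235, -0.0175, 0.0862]
eef_rot: [-0.002, 0.059, 0.998, 0.0]
ft_force: [-5.1, 2.4, 1.2]
opening: 0.125
grasp_force: 21.9
```

```bash
python3 -m pendant '0 -.05 0 0 0 0 .1;0 -.05 0 0 0 0 .1;0 0 0 0 0 0 .1;0 0 0 0 0 0 .1;0 0 0 0 0 0 .1'
```

```text
t: 11.6
tcp_pos: [0.524, -0.0191, 0.0865]
eef_rot: [-0.002, 0.058, 0.998, 0.001]
ft_force: [-9.0, 9.7, 9.6]
opening: 0.125
grasp_force: 22.8
```

```bash
python3 -m pendant '0 .03 0 0 0 0 .1;0 0 0 0 0 0 .4;0 0 0 0 0 0 .6;0 0 0 0 0 0 .6;0 0 0 0 0 0 .6;0 0 .4 0 0 0 .6;0 0 .6 0 0 0 .6;0 0 .6 0 0 0 .6;0 0 .5 0 0 0 .6;0 0 0 0 0 0 .6'
cat > m6.py <<'E'
from h import *
import sys
n=sys.argv[1];w=shot("wrist",n);im=w["img"].astype(int);r,g,b=im[...,0],im[...,1],im[...,2]
s=telemetry.get_state();print(np.array(s["tcp_pos"]).round(4))
ey=np.radians(-6.8);ex=np.array([np.cos(ey),np.sin(ey)]);e2=np.array([-ex[1],ex[0]])
def blob(name,m,zs):
    k,lab,st,ce=cv2.connectedComponentsWithStats(m.astype(np.uint8))
    for i in range(1,k):
        if st[i,4]>60:
            x,y,ww,h,A=st[i];pts=np.argwhere(lab==i)[:,::-1]
            print(name,"box",x,y,ww,h,"A",A,"c",ce[i].round(1),[(z,atz(w,*ce[i],z)[:2].round(4).tolist()) for z in zs])
blob("red",(r>110)&(g<70)&(b<70),(.082,.092))
blob("yellow",(r>120)&(g>85)&(b<70)&(r-b>70),(.062,))
blob("orange",(r>150)&(g>60)&(g<130)&(b<60),())
blob("blue",(b>r+50),(.024,))
E
python3 m6.py w6
```

```text
t: 12.43
tcp_pos: [0.529, -0.0209, 0.1744]
eef_rot: [0.003, 0.059, 0.998, 0.0]
ft_force: [0.4, -1.3, -0.3]
opening: 0.599
grasp_force: 0.0
[ 0.5281 -0.0211  0.1726]
red box 318 195 16 14 A 170 c [325.7 201.7] [(0.082, [0.5266, -0.0174]), (0.092, [0.5232, -0.0171])]
red box 262 313 11 10 A 92 c [267.4 318.1] [(0.082, [0.6309, -0.0825]), (0.092, [0.6228, -0.0794])]
yellow box 445 0 60 29 A 888 c [467.7   9.2] [(0.062, [0.402, 0.0988])]
yellow box 322 106 10 37 A 361 c [326.4 123.9] [(0.062, [0.4689, -0.0099])]
yellow box 28 161 62 58 A 1199 c [ 60.8 189.5] [(0.062, [0.4959, -0.2393])]
orange box 444 0 60 29 A 875 c [467.4   9.1] []
orange box 28 162 62 57 A 739 c [ 56.  186.3] []
blue box 270 35 19 258 A 2459 c [279.7 156.4] [(0.024, [0.4964, -0.0569])]
blue box 362 37 26 256 A 2581 c [374.  157.3] [(0.024, [0.5078, 0.0316])]
blue box 284 340 82 17 A 1046 c [324.1 346.1] [(0.024, [0.7249, -0.0413])]
```

Lever check: the knob is 55 mm ahead of the fin and within 1 mm of its line, so it is shut. Next I grip the fin.

```bash
python3 -m pendant '-.5 .1 0 0 0 0 .6;-.5 .1 0 0 0 0 .6;-.48 .08 -.3 0 0 0 .6;0 0 -.7 0 0 0 .6;0 0 -.7 0 0 0 .6;0 0 -.7 0 0 0 .6;0 0 -.4 0 0 0 .6;0 0 0 0 0 0 .6;0 0 0 0 0 0 .6'
```

```text
t: 13.23
tcp_pos: [0.4664, -0.0097, 0.0576]
eef_rot: [-0.001, 0.059, 0.998, -0.0]
ft_force: [0.3, 1.1, -0.1]
opening: 0.601
grasp_force: 0.0
```

```bash
python3 -m pendant '.06 0 -.25 0 0 0 .6;0 0 -.18 0 0 0 .6;0 0 0 0 0 0 .6;0 0 0 0 0 0 .4;0 0 0 0 0 0 .25;0 0 0 0 0 0 .1;0 0 0 0 0 0 0;0 0 0 0 0 0 0;0 0 0 0 0 0 0;0 0 0 0 0 0 0' 80
```

```text
t: 14.07
tcp_pos: [0.4701, -0.0098, 0.0419]
eef_rot: [0.0, 0.059, 0.998, -0.0]
ft_force: [-1.5, 0.1, 6.1]
opening: 0.102
grasp_force: 78.5
```

```bash
python3 - <<'E'
from h import *
y=np.radians(-6.8);ex=np.array([np.cos(y),np.sin(y)])
fin=np.array([.4689,-.0099])
for n,uv in (("w0",(341,253)),("w5",(160,242)),("w5",(187,242))):
    p=atz(load(n),*uv,.032)[:2];print(n,p,"ahead of mount front",(p-fin)@ex-.135)
E
python3 -m pendant '.3 -.036 0 0 0 0 0;.3 -.036 0 0 0 0 0;0 0 0 0 0 0 0;0 0 0 0 0 0 0'
```

```text
w0 [ 0.64802625 -0.1032199 ] ahead of mount front 0.053915630578965895
w5 [ 0.64923623 -0.11468857] ahead of mount front 0.05647503638194068
w5 [ 0.65204009 -0.09121938] ahead of mount front 0.05648033052683066
t: 14.4
tcp_pos: [0.4912, -0.0123, 0.0415]
eef_rot: [-0.002, 0.059, 0.998, -0.0]
ft_force: [-9.7, 1.9, 14.0]
opening: 0.106
grasp_force: 81.2
```

```bash
python3 -m pendant '0 0 .02 0 0 0 0;.25 -.03 0 0 0 0 0;.25 -.03 0 0 0 0 0;0 0 0 0 0 0 0;0 0 0 0 0 0 0'
```

```text
t: 14.82
tcp_pos: [0.5149, -0.0151, 0.0419]
eef_rot: [0.0, 0.059, 0.998, 0.0]
ft_force: [-0.5, 0.2, -5.6]
opening: 0.103
grasp_force: 78.1
```

```bash
python3 -m pendant '0 0 -.012 0 0 0 0;.06 -.007 0 0 0 0 0;.06 -.007 0 0 0 0 0;0 0 0 0 0 0 0;0 0 0 0 0 0 0;0 0 0 0 0 0 0'
```

```text
t: 15.32
tcp_pos: [0.5174, -0.0154, 0.0416]
eef_rot: [-0.001, 0.059, 0.998, -0.0]
ft_force: [-5.8, 0.9, 3.5]
opening: 0.103
grasp_force: 79.4
```

```bash
python3 -m pendant '.06 -.007 0 0 0 0 0;.06 -.007 0 0 0 0 0;0 0 0 0 0 0 0;0 0 0 0 0 0 0;0 0 0 0 0 0 0'
```

```text
t: 15.73
tcp_pos: [0.523, -0.0161, 0.0416]
eef_rot: [-0.0, 0.059, 0.998, -0.0]
ft_force: [-3.7, -0.2, 1.2]
opening: 0.105
grasp_force: 79.1
```

```bash
python3 -m pendant '.05 -.006 0 0 0 0 0;.05 -.006 0 0 0 0 0;0 0 0 0 0 0 0;0 0 0 0 0 0 0;0 0 0 0 0 0 0;0 0 0 0 0 0 0'; python3 -c 'from h import *;print((np.array(telemetry.get_state()["tcp_pos"])-[.4701,-.0098,0])@[.993,-.1184,0])'
```

```text
t: 16.23
tcp_pos: [0.5239, -0.0162, 0.0416]
eef_rot: [-0.003, 0.059, 0.998, -0.0]
ft_force: [-15.6, 2.5, 14.8]
opening: 0.101
grasp_force: 81.2
0.05415527003786652
```

```bash
python3 -m pendant '.05 -.006 0 0 0 0 0;.05 -.006 0 0 0 0 0;0 0 0 0 0 0 0;0 0 0 0 0 0 0;0 0 0 0 0 0 0;0 0 0 0 0 0 0'; python3 -c 'from h import *;print((np.array(telemetry.get_state()["tcp_pos"])-[.4701,-.0098,0])@[.993,-.1184,0])'
```

```text
t: 16.73
tcp_pos: [0.5255, -0.0164, 0.0415]
eef_rot: [-0.005, 0.058, 0.998, -0.001]
ft_force: [-25.4, 2.9, 24.4]
opening: 0.105
grasp_force: 82.8
0.05576514294857068
```

```bash
python3 -m pendant '0 0 .02 0 0 0 0;0 0 0 0 0 0 0;0 0 0 0 0 0 0;0 0 0 0 0 0 0'
python3 - <<'E'
from h import *
print((np.array(telemetry.get_state()["tcp_pos"])-[.4701,-.0098,0])@[.993,-.1184,0])
s=shot("scene","s7");o=load("s5")
J=np.array([.5699,-.0192]);y=np.radians(-6.8);ex=np.array([np.cos(y),np.sin(y)]);e2=np.array([-ex[1],ex[0]])
# sample along the gauge strip in world coordinates
for yy in (-.066,-.072,-.078):
  print(yy)
  for c in (o,s):
    P=[np.r_[J+x*ex+yy*e2,.031] for x in np.arange(.05,.15,.004)]
    uv=proj(c,np.array(P)).astype(np.float32)
    v=cv2.remap(c["img"],uv[:,0].reshape(1,-1),uv[:,1].reshape(1,-1),cv2.INTER_LINEAR)[0]
    print(" ".join("%d/%d/%d"%tuple(q) for q in v))
E
```

```text
t: 17.07
tcp_pos: [0.5289, -0.0167, 0.0417]
eef_rot: [-0.002, 0.059, 0.998, -0.0]
ft_force: [-8.5, 0.7, 0.0]
opening: 0.097
grasp_force: 78.9
0.05917685381059808
-0.066
64/60/66 59/56/64 58/55/63 60/59/65 68/69/76 83/89/97 107/115/122 130/134/139 132/131/134 132/131/132 162/165/164 156/173/159 104/150/108 89/115/56 141/69/25 168/26/11 163/23/22 137/53/55 103/81/91 83/88/97 65/71/79 49/52/60 47/49/55 51/52/57 55/54/59
62/60/66 60/56/63 55/52/60 58/58/65 67/69/76 82/87/96 106/114/120 142/145/150 170/170/171 157/156/157 120/124/121 107/130/112 86/138/92 87/114/56 140/69/26 163/23/10 159/19/20 132/50/54 100/80/87 83/87/95 64/70/77 51/53/59 49/48/54 54/52/57 55/52/59
-0.072
151/140/148 145/135/142 142/133/140 144/135/142 133/126/134 119/120/129 118/124/132 137/143/146 138/139/141 137/135/137 167/169/167 170/187/173 116/165/121 97/127/61 148/74/25 178/25/7 174/19/14 151/57/61 114/89/98 89/94/102 66/74/81 57/60/65 77/75/81 117/110/117 139/130/137
147/136/143 144/133/140 140/130/138 142/132/139 132/125/133 116/116/125 117/122/131 152/154/159 181/180/181 169/168/170 136/138/136 124/144/127 96/150/103 94/125/59 146/73/26 176/24/6 174/16/15 147/54/58 111/89/95 87/94/102 69/77/83 56/61/65 76/74/80 116/109/117 135/127/134
-0.078
190/179/187 193/181/189 191/179/188 187/175/183 170/161/169 139/137/146 120/126/133 139/144/148 145/145/148 137/136/137 168/169/168 169/183/171 120/162/122 105/123/62 154/68/24 178/22/3 176/24/19 148/57/61 111/89/96 86/92/101 67/75/81 63/67/71 106/102/110 165/154/164 190/178/187
188/176/185 187/176/184 187/175/183 185/173/181 169/159/168 137/135/144 121/126/133 148/151/155 177/177/178 163/162/164 133/136/134 129/148/132 105/151/108 101/119/59 151/66/24 177/24/6 176/23/21 147/57/60 109/87/94 85/91/99 64/71/77 62/65/70 105/101/107 160/150/158 188/176/184
```

```bash
cat > g.py <<'E'
from h import *
from scipy.optimize import least_squares
J=np.array([.5699,-.0192]);y=np.radians(-6.8);ex=np.array([np.cos(y),np.sin(y)]);e2=np.array([-ex[1],ex[0]])
xs=np.arange(.07,.125,.001)
def prof(c):
    o=0
    for yy in (-.068,-.072,-.076,-.080):
        uv=proj(c,np.array([np.r_[J+x*ex+yy*e2,.031] for x in xs])).astype(np.float32)
        o=o+cv2.remap(c["img"],uv[:,0].reshape(1,-1),uv[:,1].reshape(1,-1),cv2.INTER_CUBIC)[0].astype(float)[:,:2]/4
    return o
import sys
now=shot("scene",sys.argv[1]); C=[prof(load("s0")),prof(load("s5")),prof(load("s7")),prof(now)]
# clean strip (convolved white/green/red) times (1-a*gauss)
def dip(x0,a,s): return 1-a*np.exp(-(xs-x0)**2/2/s**2)
n=len(xs)
def res(p):
    s,a=p[0],p[1]; pos=[p[2],p[2],p[3],p[4]]
    B=p[5:].reshape(n,2)
    r=[((B*dip(x0,a,s)[:,None])-c).ravel() for x0,c in zip(pos,C)]
    return np.concatenate(r+[.6*np.diff(B,2,axis=0).ravel()])
B0=np.maximum.reduce(C)
q=least_squares(res,np.r_[.003,.35,.083,.090,.094,B0.ravel()],x_scale=np.r_[.001,.1,.003,.003,.003,np.full(2*n,30.)])
print("sigma,a,rest,s7,now",q.x[:5].round(4),"travel mm",(q.x[3:5]-q.x[2])*1e3)
B=q.x[5:].reshape(n,2);d=B[:,1]-B[:,0];i=np.argmax(d);print("green centre x",xs[i],"rel rest mm",(xs[i]-q.x[2])*1e3)
s=telemetry.get_state();print("push mm",(np.array(s["tcp_pos"])-[.4701,-.0098,0])@[.993,-.1184,0]*1e3,np.round(s["ft_force"],1))
E
python3 -m pendant '.05 -.006 .003 0 0 0 0;.03 -.004 .003 0 0 0 0;0 0 0 0 0 0 0;0 0 0 0 0 0 0;0 0 0 0 0 0 0';python3 g.py s8
```

```text
t: 17.53
tcp_pos: [0.5313, -0.017, 0.0416]
eef_rot: [-0.003, 0.059, 0.998, -0.0]
ft_force: [-10.1, 2.6, -0.3]
opening: 0.101
grasp_force: 78.9
sigma,a,rest,s7,now [0.004  0.3792 0.0851 0.0906 0.0934] travel mm [5.49168795 8.31854392]
green centre x 0.09900000000000003 rel rest mm 13.870869573750666
push mm 61.65537888797704 [-10.6   2.5  -0. ]
```

```bash
python3 -m pendant '.03 -.004 0 0 -.03 0 0;.03 -.003 -.005 0 -.03 0 0;.03 -.004 -.005 0 0 0 0;.015 -.002 0 0 0 0 0;0 0 0 0 0 0 0;0 0 0 0 0 0 0;0 0 0 0 0 0 0';python3 g.py s9; python3 -c 'from h import *;print(np.round(telemetry.get_state()["eef_rot"],4))'
```

```text
t: 18.17
tcp_pos: [0.5315, -0.0169, 0.0415]
eef_rot: [-0.003, 0.058, 0.998, -0.0]
ft_force: [-27.6, 6.0, 21.4]
opening: 0.099
grasp_force: 82.5
sigma,a,rest,s7,now [0.004  0.3858 0.0852 0.0906 0.0935] travel mm [5.37361841 8.3612147 ]
green centre x 0.09900000000000003 rel rest mm 13.813293258985059
push mm 61.82875940296583 [-26.6   4.   22.5]
[-3.400e-03  5.830e-02  9.983e-01 -5.000e-04]
```

```bash
python3 -m pendant '0 0 .005 0 0 0 0;0 0 .005 0 0 0 0;0 0 .003 0 0 0 0;0 0 0 0 0 0 0;0 0 0 0 0 0 0;0 0 0 0 0 0 0';python3 g.py s10; python3 -c 'from h import *;print(np.round(telemetry.get_state()["eef_rot"],4))'
```

```text
t: 18.72
tcp_pos: [0.5336, -0.0172, 0.0416]
eef_rot: [-0.002, 0.059, 0.998, -0.0]
ft_force: [-16.2, 4.4, 5.7]
opening: 0.104
grasp_force: 79.9
sigma,a,rest,s7,now [0.0038 0.3663 0.085  0.0908 0.0958] travel mm [ 5.74633891 10.80668412]
green centre x 0.09900000000000003 rel rest mm 13.993132659430765
push mm 63.9601104811434 [-15.9   4.4   6. ]
[-1.700e-03  5.850e-02  9.983e-01 -1.000e-04]
```

```bash
python3 -m pendant '.02 -.002 .003 0 0 0 0;.015 -.002 0 0 0 0 0;0 0 0 0 0 0 0;0 0 0 0 0 0 0;0 0 0 0 0 0 0;0 0 0 0 0 0 0;0 0 0 0 0 0 0;0 0 0 0 0 0 0;0 0 0 0 0 0 0;0 0 0 0 0 0 0'; python3 g.py s11; python3 -m pendant '0 0 0 0 0 0 0;0 0 0 0 0 0 0;0 0 0 0 0 0 0;0 0 0 0 0 0 0;0 0 0 0 0 0 0;0 0 0 0 0 0 0;0 0 0 0 0 0 0;0 0 0 0 0 0 0;0 0 0 0 0 0 0;0 0 0 0 0 0 0'
```

```text
t: 19.6
tcp_pos: [0.5343, -0.0173, 0.0416]
eef_rot: [-0.002, 0.058, 0.998, -0.0]
ft_force: [-19.5, 4.9, 7.9]
opening: 0.101
grasp_force: 80.2
sigma,a,rest,s7,now [0.0038 0.3568 0.085  0.0908 0.0966] travel mm [ 5.89413134 11.60375911]
green centre x 0.09900000000000003 rel rest mm 14.046231769818188
push mm 64.5814011274029 [-19.7   3.6   7.5]
t: 20.48
tcp_pos: [0.5343, -0.0173, 0.0416]
eef_rot: [-0.002, 0.058, 0.998, -0.0]
ft_force: [-19.0, 4.1, 7.9]
opening: 0.103
grasp_force: 80.2
```

```bash
python3 -m pendant '0 0 0 0 0 0 0;0 0 0 0 0 0 0;0 0 0 0 0 0 0;0 0 0 0 0 0 0;0 0 0 0 0 0 0;0 0 0 0 0 0 0;0 0 0 0 0 0 0;0 0 0 0 0 0 0;0 0 0 0 0 0 0;0 0 0 0 0 0 0'; python3 -m pendant '0 0 0 0 0 0 0;0 0 0 0 0 0 0;0 0 0 0 0 0 0;0 0 0 0 0 0 0;0 0 0 0 0 0 0;0 0 0 0 0 0 0;0 0 0 0 0 0 0;0 0 0 0 0 0 0;0 0 0 0 0 0 0;0 0 0 0 0 0 0'
python3 - <<'E'
from h import *
for n in("scene","side"):
    c=shot(n,n+"z");im=c["img"].astype(int);r,g,b=im[...,0],im[...,1],im[...,2]
    e=proj(c,[.5875,-.024,.082])[0];print(n,"expected",e.round(1))
    k,l,st,ce=cv2.connectedComponentsWithStats(((r>80)&(r>1.8*g)&(r>1.8*b)).astype(np.uint8))
    for i in range(1,k):
        if np.hypot(*(ce[i]-e))<60:print(ce[i].round(1),st[i,4],atz(c,*ce[i],.082).round(4))
E
```

```text
t: 21.32
tcp_pos: [0.5343, -0.0173, 0.0416]
eef_rot: [-0.002, 0.058, 0.998, -0.0]
ft_force: [-19.3, 3.7, 6.8]
opening: 0.1
grasp_force: 80.2
t: 22.15
tcp_pos: [0.5343, -0.0173, 0.0416]
eef_rot: [-0.002, 0.059, 0.998, -0.0]
ft_force: [-18.8, 4.4, 7.3]
opening: 0.103
grasp_force: 80.2
scene expected [328.  213.6]
[328.5 213.1] 11 [ 0.5871 -0.0214  0.082 ]
[325.9 256.3] 40 [ 0.6919 -0.1243  0.082 ]
side expected [310.8 195.9]
[368.  187.2] 38 [ 0.4524 -0.1702  0.082 ]
[304.8 189.8] 5 [ 0.6254 -0.0423  0.082 ]
[310.7 194.7] 3 [ 0.592  -0.0295  0.082 ]
```

The knob is where a shut lever puts it in both views. The stop reads about 11.5 mm, in the green band, and the push has been steady for over 2 s. I'm handing in.

```bash
python3 -c 'from station import workorder;print(workorder.job_done())'
```

```text
the job is handed in; nothing more can be done
None
```

The regulator is seated in the pocket, the lever is shut, and the mount is pressed against the stop at about 11.5 mm, in the green band; I held it steady for over 2 s and handed the job in with the arm still pushing.

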